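# Load the sample changer and index it

### The arm

A 7-joint arm with a two-finger parallel gripper is mounted at the origin on the work surface. World frame = base frame: x ahead of the robot, y to its left, z up, the work surface at z = 0. Lengths are in m, angles in rad, forces in N, time in s.
With the tool pointing down it reaches from about 0.425 to 0.925 m from the base axis. Payload 6.8 kg.
Tool frame: the origin (TCP) lies between the finger pads; the fingertips stand 19 mm ahead of it and the grasp point (between the pads) is the TCP (nose_length is the distance from the TCP to the fingertips, in m); z points along the fingers, y is the direction in which the jaws open and shut (so a half turn about z gives the same grasp; the last joint's range is limited). The gripper opens to 85 mm and grips with 20 to 120 N. Pads are 22 mm wide; open, the fingers measure 114 mm over their backs; the gripper's body (76 mm by 85 mm) begins 54 mm behind the grasp point. The pads swing forward as they close: fully open they stand 13 mm farther back than shut.
Start: joints at [1.225, 0.477, 0.022, 1.555, -0.011, 1.109, -0.083], TCP at [0.159, -0.656, 0.25] pointing down, gripper open.
Joint ranges: [-2.96, 2.96], [-0.34, 2.1], [-1.41, 1.46], [0.24, 2.44], [-1.37, 4.51], [0.17, 1.92], [-2.96, 2.96]. Speed limits (rad/s): [2.39, 2.39, 3.14, 3.14, 3.14, 3.14, 3.14].

### API

Orientations are given as a unit quaternion [w, x, y, z].
In Python, from bench import * gives the robot as it stands. The module is installed in compiled form; this text tells all that it offers.
- The arm moves only by the shell command python3 -m handwheel 'ROWS' [FORCE]. ROWS is a JSON object of lists of equal length, an entry for each row: "fingers": the opening, from 0 (shut) to 1 (fully open); "linear": the shift along the tool's x, y, z in cm, a list of three; "turn": the turn about the tool's z in degrees. A call has exactly 10 rows; each row is the pose to reach, as a shift and turn from the pose commanded when the call began, along the tool's axes at that moment; what a row does not reach only later rows make up. A row lasts 1/10 s, in which the tool goes at most 50 mm and 8.59 degrees, less where a joint would pass 70% of its speed; a pose out of reach is approached as far as the arm can. A call with a gripper value outside its range is refused whole. The fingers move at their own pace and stop on an object; FORCE is the grip in N (left out, the last holds). Time passes only in rows, so rows that repeat a pose let the fingers close, or fill a call up. It gives the time, the measured TCP pose, the force and the opening at its end, in the units of the state.
- get_obs(): the state, without advancing time (a new reading comes with each control period).
- read_camera(name): name is "scene" or "top" or "wrist"; returns the picture (420x560x3 uint8, blue, green, red); there is no depth.
- camera_model(name): a dict with "K" (3x3 intrinsics, pixels), "dist" ([k1, k2, p1, p2, k3] as OpenCV has them; the pictures are not rectified), "world_from_camera" (4x4, takes a point from camera to world coordinates); the wrist camera has in their place "tool_from_camera" (4x4, takes a point from camera to tool coordinates, whose origin is the TCP and whose axes are the flange's). Camera axes: x right, y up, looking along -z (the intrinsics and any distortion apply to the point x, -y, -z); pixel columns grow to the right and rows downward; lengths in m; the calibration is good to about 2 mm. A picture is of the moment at which its call begins: read the wrist's pose just before it. camera_model takes no time and is no camera call.
- sign_off(): hands the job in, once; it reports no verdict.
Trained networks look in the newest picture that a camera, given by its name, has taken for a name from the list of things; names that differ only in an ending like _2 or _b are one class to them, and where a whole thing is asked for, a point or a joint stands for the part that bears it (a point fixed in the world has none). Each returns a list of dicts, best first, with "confidence" (0 to 1); they miss things now and then, are a little off and sometimes report something else, mostly with a low value. They report only what shows in the picture. A call takes as long as a camera call. They do not tell look-alikes from the thing itself.
- recognise(camera, label): "extent" ([left, top, width, height] in pixels, round what is visible of it).
- spot_point(camera, label): "position" ([row, column] in pixels: a listed point, or the origin of a listed thing).
The state is a dict: "time": time; "joints": joint angles; "joint_vel": joint speeds; "tau": joint torques, N m; "eef_pos": TCP position; "ee_rot": TCP orientation; "contact_force": force on the tool from outside, world axes, zero at the start; "ft_torque": the same for the moment, N m; "grip_width": finger opening in m.
Only numpy, scipy, OpenCV 4.12 (cv2) and the standard library are available. Lean on these libraries where they do the work, as an engineer would, in place of code of your own. Each camera call takes 0.05 s, during which the arm holds its last target.

### The job

Take the windowed sample cell from its stand and put it in the one empty pocket of the sample changer's wheel, window facing the hub like the others, pressing it gently home until the seat under it clicks down. Then push the wheel's handle post round counter-clockwise (seen from above) by exactly one click, so that this cell comes to rest in front of the emitter head, and let go. Never force anything: neither the pocket nor the wheel may be pressed with more than 25 N, and leave the optics lying around where they are.

Things in the scene. Friction and masses are not known exactly. Their poses are not given: they have to be found in the camera images.
- cell: The loose sample cell: upright aluminium frame with a glass window, 16 mm (its x) x 30 mm (its y) x 72 mm tall, 0.09 kg; origin at the centre of its underside, z up. Lower edges chamfered 2 mm. The window goes through along x, so its x axis (either way round) must lie along the wheel's radius in the pocket. Starts standing loosely in the stand; grip it across the 16 mm, near the top.
- stand: Fixed grey plastic block 60 x 70 mm, 20 mm high, with a loose 12 mm deep recess (20 x 34 mm) in which the cell starts, its underside 8 mm above the table; origin at the centre of its underside, its x and y axes those of the standing cell.
- changer: Fixed round base (radius 95 mm) of the sample changer; origin on the wheel's axis at table height, z up; angles are counter-clockwise from its x axis, from above. It carries the wheel: disc of radius 115 mm, six grey pocket blocks (34 mm radial x 46 x 34 high) 62 mm from the axis, five with fixed cells (tops 44 mm above the pocket mouths), one empty. Disc top is 34 mm below the mouths.
- wheel (a joint): Angle of the wheel on the base, rad, counter-clockwise from above positive; starts at click 0 (about 0). Spring detents hold it at 0, 1.047 (one click, 60 deg) and 2.094 (too far). It resists most a quarter of the way (about 6 N at the handle, plus drag with speed); half way it is neutral and beyond that runs on by itself into the next click.
- seat (a joint): How far the spring seat in the empty pocket is pressed, m: 0 up (23 mm below the mouth), 0.005 clicked down (28 mm below the mouth, hard stop). It holds up against about 10 N, yields with falling force over the first 2.5 mm, then snaps down the rest by itself and stays down.
- load (a point): Centre of the empty pocket's mouth at click 0, on the base: 62 mm from the axis at -120 deg, beside an upright tongue; axes as the base. Hole 17.5 mm radial x 31.5 mm. The wheel's height is set by a screw column: this point is the LOWEST mouth height (76 mm above the table), the whole wheel really stands an unreported 0 to 18 mm higher, so a cell's underside meets the seat at 53 to 71 mm: feel for it.
- work (a point): Point on the base where the loaded pocket's centre is after one click: 62 mm from the axis at -60 deg, same height as load; axes as the base. The fixed black emitter head stands outside the wheel at the same angle, 120 to 175 mm from the axis, 119 mm high.
- handle_start (a point): Point on the base, where the handle post's axis stands at click 0: 104 mm from the wheel's axis at +90 deg, at table height; axes as the base. The handle is an upright steel post 14 mm thick (black cap 17 mm) on the disc; it turns with the wheel. With the wheel at its lowest it reaches from 42 to 124 mm above the table (0 to 18 mm higher in truth, like the whole wheel).
- lens_mount: Bystander: lens in a black ring (44 mm) on a steel post with a round 56 mm foot, 102 mm tall; origin under its foot.
- short_post: Bystander: plain steel post, 25 mm thick, 50 mm tall, standing; origin at the centre of its underside.
- hex_driver: Bystander: driver with black handle, 160 mm long, lying; origin under its middle.
Things that resemble listed ones, but are neither listed nor needed, are in the scene too. Of the things shaped like the cell, the aluminium one is meant.

How it is judged:
By the outcome, as a careful person would: the job done as asked, in the order asked, and still so for the second after the job is handed in, with the robot touching nothing.
It also fails if it takes over 72 s, if anything falls off the work surface, if the arm or the gripper's body presses on something with over 40 N, if the wrist force passes 120 N, or if a joint passes its speed limit or range.

## Working session

There is one attempt and no reset: what is moved stays moved. The work goes in short steps, Python scripts to look and compute and a shell command to move; the robot and the scene stay as the last step left them, time stands still between calls to the robot, and variables do not carry over. Pictures are saved under pics/ and viewed, and the job is handed in when it is done.

```bash
mkdir -p pics; ls
python3 - <<'E'
from bench import *
import cv2, numpy as np
o=get_obs(); print({k:np.round(v,4).tolist() for k,v in o.items()})
for c in ["scene","top","wrist"]:
    im=read_camera(c); cv2.imwrite(f"pics/{c}0.png",im)
    m=camera_model(c); print(c,{k:np.round(np.array(v),4).tolist() for k,v in m.items()})
for c in ["scene","top"]:
    for l in ["cell","stand","changer","lens_mount","short_post","hex_driver","handle_start","load","work"]:
        try:
            print(c,l,[(np.round(d["position"],1).tolist(),round(d["confidence"],2)) for d in spot_point(c,l)][:4])
        except Exception as e: print(c,l,e)
print(get_obs()["time"])
E
```

```text
pics
{'time': 0.0, 'joints': [1.2249, 0.4778, 0.0223, 1.5565, -0.0115, 1.1093, -0.0831], 'joint_vel': [-0.0009, 0.0, 0.0022, -0.0005, 0.0017, -0.0006, 0.0009], 'tau': [0.0005, -59.6454, 1.6078, -28.1195, 0.0124, 0.0094, -0.0], 'eef_pos': [0.1589, -0.6555, 0.2493], 'ee_rot': [-0.0009, 0.9929, 0.1186, -0.0002], 'contact_force': [-0.852, -0.3617, -0.5088], 'ft_torque': [-0.0545, -0.0792, -0.0541], 'grip_width': 0.0854}
scene {'K': [[543.9263, 0.0, 272.0455], [0.0, 543.9263, 214.8297], [0.0, 0.0, 1.0]], 'dist': [-0.0479, 0.0, 0.0, 0.0, 0.0], 'world_from_camera': [[0.0751, -0.6938, 0.7162, 1.5018], [0.9972, 0.048, -0.0581, -0.0717], [0.0059, 0.7185, 0.6955, 0.9393], [0.0, 0.0, 0.0, 1.0]]}
top {'K': [[455.3371, 0.0, 281.0269], [0.0, 455.3371, 215.5729], [0.0, 0.0, 1.0]], 'dist': [-0.1566, 0.0, 0.0, 0.0, 0.0], 'world_from_camera': [[-0.0821, 0.972, -0.2202, 0.3772], [-0.9966, -0.0801, 0.0182, 0.0052], [0.0, 0.221, 0.9753, 1.1208], [0.0, 0.0, 0.0, 1.0]]}
wrist {'K': [[378.7708, 0.0, 278.0569], [0.0, 378.7708, 207.1812], [0.0, 0.0, 1.0]], 'dist': [-0.0904, 0.0, 0.0, 0.0, 0.0], 'tool_from_came
[... 318 characters left out ...]
lens_mount [([196.6, 381.4], 0.65), ([187.0, 255.9], 0.54)]
scene short_post [([268.1, 138.5], 0.73)]
scene hex_driver [([283.9, 313.3], 0.62)]
scene handle_start []
scene load [([184.8, 255.4], 0.59)]
scene work [([203.9, 264.6], 0.82)]
top cell [([223.9, 410.6], 0.6), ([260.0, 362.0], 0.56), ([257.8, 399.2], 0.45)]
top stand [([254.6, 400.3], 0.71), ([282.4, 161.0], 0.7), ([186.1, 391.0], 0.26)]
top changer [([249.6, 266.2], 0.87)]
top lens_mount [([281.3, 158.7], 0.69), ([256.8, 399.9], 0.46), ([165.4, 237.3], 0.17)]
top short_post [([167.2, 237.8], 0.66), ([187.4, 389.6], 0.63)]
top hex_driver [([166.8, 238.1], 0.92)]
top handle_start []
top load [([247.7, 295.1], 0.84)]
top work []
1.05
```

View pics/scene0.png

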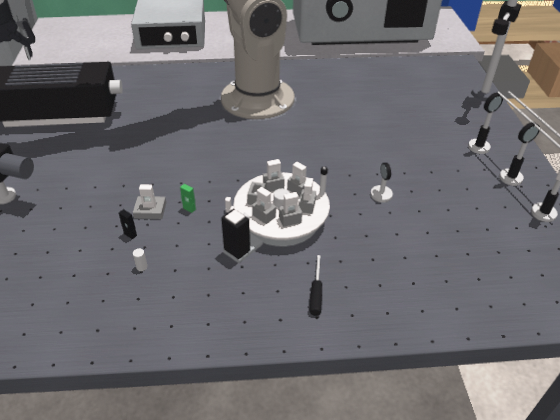

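View pics/top0.png

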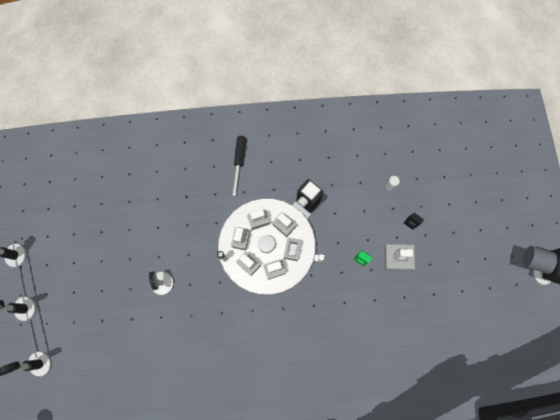

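View pics/wrist0.png

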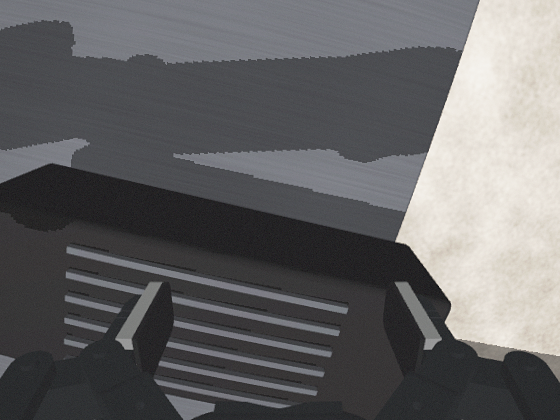

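The scene view shows the stand with the aluminium cell at about (148,200), the changer at (282,205), the emitter head at (236,235) and the handle at (323,180). The top view has the stand at (400,257), the wheel hub at (267,243), the empty pocket at about (293,250) beside the tongue at (320,257), and the handle at (221,254). The green and black look-alike cells are at (363,258) and (414,221).

```bash
cat > h.py <<'E'
from bench import *
import cv2, numpy as np
from scipy.spatial.transform import Rotation as R
def toolT(o):
    q=o["ee_rot"]; T=np.eye(4); T[:3,:3]=R.from_quat([q[1],q[2],q[3],q[0]]).as_matrix(); T[:3,3]=o["eef_pos"]; return T
def wfc(cam,o=None):
    m=camera_model(cam)
    return np.array(m["world_from_camera"]) if cam!="wrist" else toolT(o)@np.array(m["tool_from_camera"])
def p2w(cam,uv,z,o=None):
    m=camera_model(cam);T=wfc(cam,o)
    n=cv2.undistortPoints(np.array(uv,float).reshape(-1,1,2),np.array(m["K"]),np.array(m["dist"])).reshape(-1,2)
    d=np.c_[n[:,0],-n[:,1],-np.ones(len(n))]@T[:3,:3].T
    s=(z-T[2,3])/d[:,2]
    return T[:3,3]+d*s[:,None]
def w2p(cam,P,o=None):
    m=camera_model(cam);T=np.linalg.inv(wfc(cam,o))
    c=np.array(P,float).reshape(-1,3)@T[:3,:3].T+T[:3,3]
    c=c*[1,-1,-1]
    return cv2.projectPoints(c,np.zeros(3),np.zeros(3),np.array(m["K"]),np.array(m["dist"]))[0].reshape(-1,2)
def zoom(src,x,y,w,h,k,out):
    im=cv2.imread(src) if isinstance(src,str) else src
    cv2.imwrite(out,cv2.resize(im[y:y+h,x:x+w],None,fx=k,fy=k,interpolation=cv2.INTER_CUBIC))
def totool(o,P):
    T=toolT(o); return (np.array(P)-T[:3,3])@T[:3,:3]
E
python3 - <<'E'
from h import *
zoom("pics/top0.png",200,170,240,130,3,"pics/top0z.png")
zoom("pics/scene0.png",110,150,240,130,3,"pics/scene0z.png")
print("stand top", p2w("top",[[400,257]],.02), p2w("scene",[[149,205]],.02))
print("hub", p2w("top",[[267,243]],.09))
print("handle", p2w("top",[[221,254]],.13))
print("pocket", p2w("top",[[293,250]],.085))
E
```

```text
stand top [[ 0.49769809 -0.29815712  0.02      ]] [[ 0.4990544  -0.29654301  0.02      ]]
hub [[0.54839269 0.02337994 0.09      ]]
handle [[0.52548453 0.12537448 0.13      ]]
pocket [[ 0.52809726 -0.03477529  0.085     ]]
```

View pics/top0z.png

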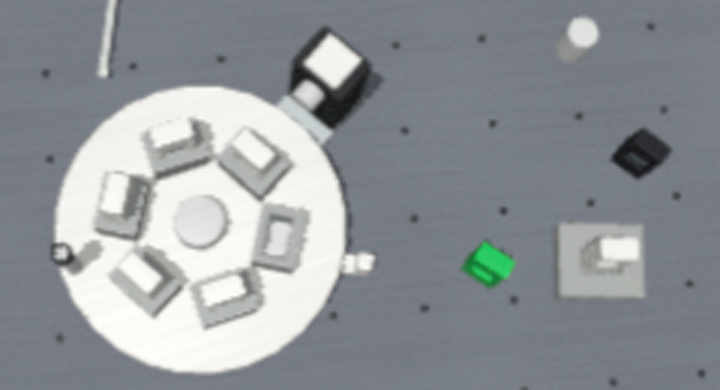

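View pics/scene0z.png

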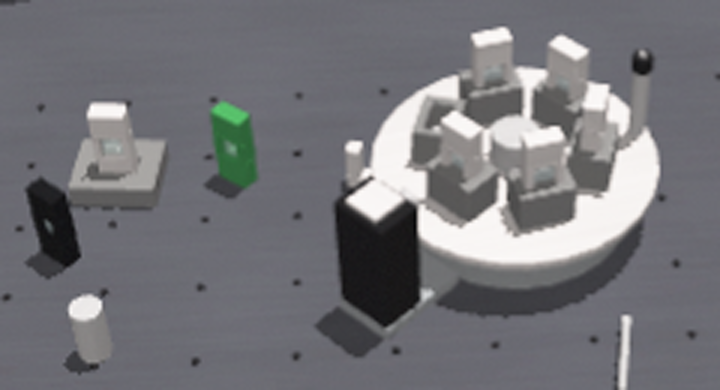

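```bash
python3 -m handwheel '{"fingers":[1,1,1,1,1,1,1,1,1,1],"linear":[[4,-2.6,0],[8,-5.2,0],[12,-7.8,0],[16,-10.4,0],[20,-13,0],[24,-15.6,0],[28.5,-18.5,0],[33,-21.4,0],[37.3,-24.1,0],[41.4,-26.8,0]],"turn":[-7.7,-15.4,-23,-30.7,-38.3,-46,-53.6,-61.2,-68.9,-76.4]}'
python3 - <<'E'
from h import *
o=get_obs(); im=read_camera("wrist"); cv2.imwrite("pics/w1.png",im)
import json; json.dump({k:np.array(v).tolist() for k,v in o.items()},open("o1.json","w"))
print(np.round(o["eef_pos"],4),np.round(o["ee_rot"],4),np.round(o["joints"],3))
for l in ["cell","stand"]:
    print(l,[(np.round(d["position"],1).tolist(),round(d["confidence"],2)) for d in spot_point("wrist",l)][:4])
E
```

```text
time: 2.05
eef_pos: [0.4946, -0.3017, 0.2507]
ee_rot: [0.0, 0.705, 0.709, -0.0]
contact_force: [1.0, -0.1, 0.1]
grip_width: 0.0856
[ 0.4946 -0.3017  0.2507] [ 5.000e-04  7.052e-01  7.090e-01 -0.000e+00] [ 0.769  0.352 -0.415  1.767  0.161  1.055  0.303]
cell [([196.1, 361.3], 0.66), ([158.3, 285.4], 0.62), ([56.7, 282.9], 0.62)]
stand [([159.3, 285.2], 0.56)]
```

View pics/w1.png

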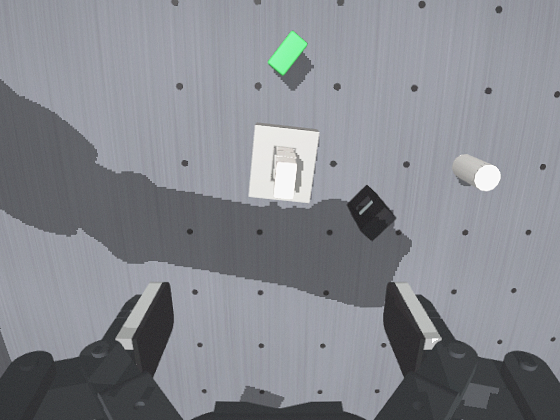

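The wrist view shows the stand top with corners near (256,124), (319,130), (311,202) and (249,196), and the cell top at about (285,180). It is slightly rotated.

Run:
```python
from h import *
import json; o=json.load(open("o1.json"))
zoom("pics/w1.png",225,100,120,120,6,"pics/w1z.png")
im=cv2.imread("pics/w1.png")
S=p2w("wrist",[[256,124],[319,130],[311,202],[249,196]],.02,o); print(np.round(S,4),S.mean(0))
for i in range(4):
    d=S[(i+1)%4]-S[i]; print(np.hypot(*d[:2]),np.degrees(np.arctan2(d[1],d[0])))
print(p2w("wrist",[[285,180]],.08,o))
```

```text
[[ 0.4737 -0.2595  0.02  ]
 [ 0.5322 -0.2646  0.02  ]
 [ 0.5271 -0.3353  0.02  ]
 [ 0.4659 -0.3294  0.02  ]] [ 0.49972875 -0.29720352  0.02      ]
0.05877637642092981 -5.044772109680031
0.07085249008784499 -94.1841017184492
0.061417305778378915 174.48989040513857
0.07036331195564532 83.67292278644796
[[ 0.49984355 -0.29681452  0.08      ]]
```

View pics/w1z.png

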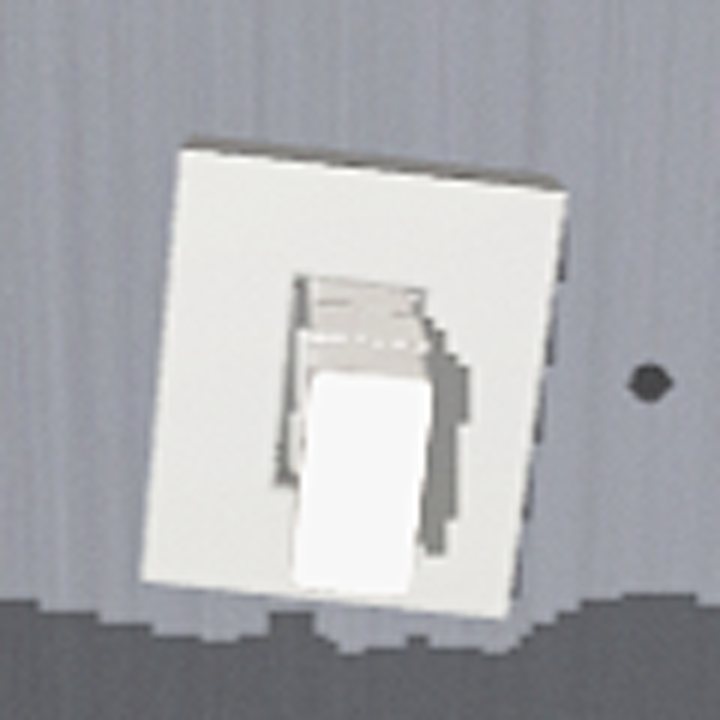

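Run:
```python
from h import *
o=get_obs(); print(o["eef_pos"],o["ee_rot"],totool(o,[.4998,-.297,.066]))
```

```text
[ 0.49630585 -0.29917077  0.25063503] [1.47280040e-04 7.04275788e-01 7.09925584e-01 1.12195358e-03] [0.0018896  0.00317895 0.18464382]
```

```bash
python3 -m handwheel '{"fingers":[0.5,0.5,0.5,0.5,0.5,0.5,0.5,0.5,0.5,0.5],"linear":[[0,0.15,2],[0.1,0.15,5],[0.1,0.15,8],[0.1,0.15,10.5],[0.1,0.15,12],[0.1,0.15,12],[0.1,0.15,12],[0.1,0.15,12],[0.1,0.15,12],[0.1,0.15,12]],"turn":[2.5,5.5,5.5,5.5,5.5,5.5,5.5,5.5,5.5,5.5]}' 40
python3 - <<'E'
from h import *
o=get_obs(); im=read_camera("wrist"); cv2.imwrite("pics/w2.png",im)
import json; json.dump({k:np.array(v).tolist() for k,v in o.items()},open("o2.json","w"))
print(o["eef_pos"],o["ee_rot"],totool(o,[.4998,-.297,.066]), o["contact_force"])
print(w2p("wrist",[[.4998,-.297,.08]],o))
E
```

```text
time: 3.2
eef_pos: [0.4954, -0.3024, 0.1312]
ee_rot: [0.001, 0.74, 0.673, 0.0]
contact_force: [0.1, -0.3, 0.2]
grip_width: 0.0428
[ 0.49544691 -0.30235421  0.13123245] [7.73409763e-04 7.40092530e-01 6.72504582e-01 1.89641010e-04] [0.00579491 0.0037307  0.06523336] [ 0.06448146 -0.34533893  0.1833892 ]
[[286.33683286 239.89874705]]
```

View pics/w2.png

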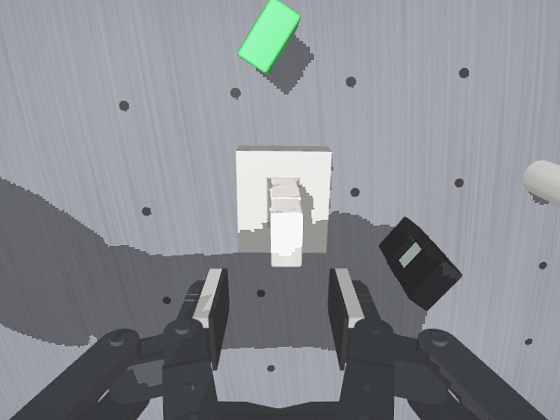

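The wrist view shows the cell top face at about (286,237), between the pads in y, and the stand edges square to the image.

Run:
```python
from h import *
import json; o=json.load(open("o2.json"))
zoom("pics/w2.png",230,140,110,135,5,"pics/w2z.png")
print(p2w("wrist",[[286.5,237]],.08,o))
S=p2w("wrist",[[237,152],[331,152],[327.5,252],[237,252]],.02,o);print(S,S.mean(0))
o=get_obs();print(o["eef_pos"],totool(o,[.4998,-.297,.066]))
```

```text
[[ 0.50002269 -0.29541537  0.08      ]]
[[ 0.47323935 -0.26095119  0.02      ]
 [ 0.53203921 -0.2665844   0.02      ]
 [ 0.52616728 -0.33575293  0.02      ]
 [ 0.46416869 -0.32974191  0.02      ]] [ 0.49890363 -0.29825761  0.02      ]
[ 0.49531384 -0.30232706  0.13102868] [0.00577264 0.00388586 0.06502929]
```

View pics/w2z.png

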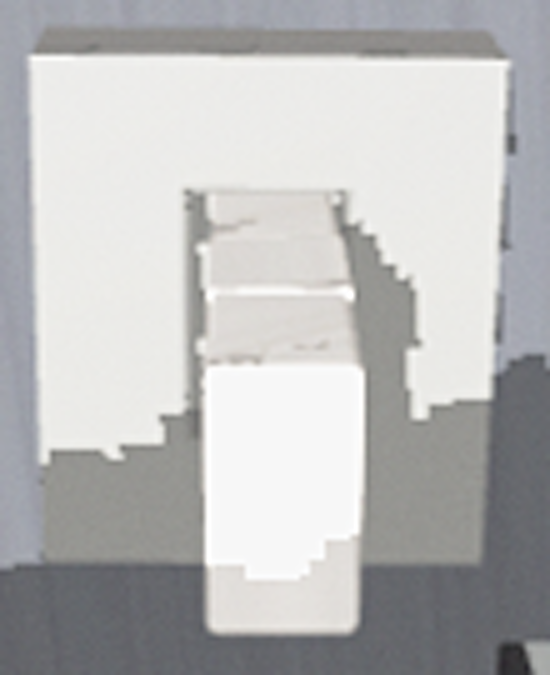

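```bash
python3 -m handwheel '{"fingers":[0.5,0.5,0.5,0.5,0.5,0.5,0.5,0,0,0],"linear":[[0.3,0.2,0.3],[0.58,0.4,1.5],[0.58,0.4,3.5],[0.58,0.4,5.5],[0.58,0.4,6.5],[0.58,0.4,6.5],[0.58,0.4,6.5],[0.58,0.4,6.5],[0.58,0.4,6.5],[0.58,0.4,6.5]],"turn":[0,0,0,0,0,0,0,0,0,0]}' 45
python3 - <<'E'
from h import *
o=get_obs(); print(o["eef_pos"],o["ee_rot"],o["contact_force"],o["grip_width"])
E
```

```text
time: 4.25
eef_pos: [0.5002, -0.2971, 0.0663]
ee_rot: [0.001, 0.74, 0.672, 0.0]
contact_force: [0.2, 0.1, 3.8]
grip_width: 0.0155
[ 0.500241   -0.29706498  0.06628866] [9.24803680e-04 7.40118352e-01 6.72475929e-01 3.08858402e-04] [0.19320597 0.13123438 3.79554069] 0.015509954745700515
```

```bash
python3 -m handwheel '{"fingers":[0,0,0,0,0,0,0,0,0,0],"linear":[[0,0,-2],[0,0,-5],[1,0,-9],[4.5,0,-13],[9,0.1,-16.5],[13.5,0.1,-18.4],[18,0.2,-18.4],[22,0.3,-18.4],[25,0.3,-18.4],[26.3,0.3,-18.4]],"turn":[0,0,-4,-12,-20,-28,-36,-44,-52,-60]}'
python3 -m handwheel '{"fingers":[0,0,0,0,0,0,0,0,0,0],"linear":[[0,0,0],[0,0,0],[0,0,0],[0,0,0],[0,0,0],[0,0,0],[0,0,0],[0,0,0],[0,0,0],[0,0,0]],"turn":[-8,-14,-18.2,-18.2,-18.2,-18.2,-18.2,-18.2,-18.2,-18.2]}'
python3 - <<'E'
from h import *
o=get_obs(); im=read_camera("wrist"); cv2.imwrite("pics/w3.png",im)
import json; json.dump({k:np.array(v).tolist() for k,v in o.items()},open("o3.json","w"))
print(o["eef_pos"],o["ee_rot"],o["contact_force"],o["grip_width"],o["joints"])
for l in ["load","work","changer","handle_start"]:
    print(l,[(np.round(d["position"],1).tolist(),round(d["confidence"],2)) for d in spot_point("wrist",l)][:4])
E
```

```text
time: 5.25
eef_pos: [0.5275, -0.0311, 0.25]
ee_rot: [0.0, 0.3, 0.954, 0.001]
contact_force: [-0.7, -1.1, -1.1]
grip_width: 0.0153
time: 6.25
eef_pos: [0.5276, -0.0352, 0.2493]
ee_rot: [0.0, 0.15, 0.989, -0.0]
contact_force: [0.7, 1.0, -0.6]
grip_width: 0.0155
[ 0.52760219 -0.03518092  0.24931379] [ 1.12553024e-05  1.50246625e-01  9.88648547e-01 -3.32870512e-05] [ 0.73044843  1.02454442 -0.64832764] 0.015494758743601041 [ 0.5955392   0.33474835 -0.78516617  1.86420456  0.27077579  1.05228696
  0.97135845]
load [([192.1, 282.9], 0.96), ([250.3, 320.5], 0.48)]
work [([252.4, 321.2], 0.8)]
changer [([167.6, 346.8], 0.88), ([209.7, 42.0], 0.58)]
handle_start []
```

View pics/w3.png

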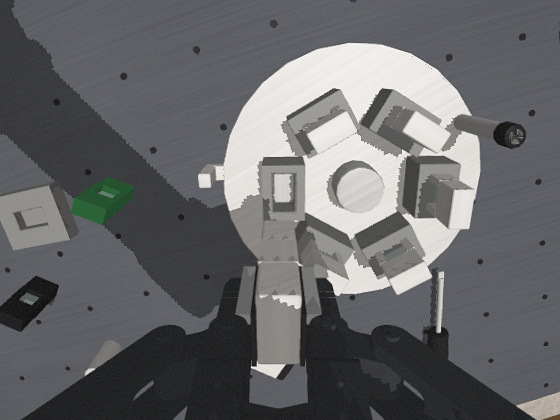

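The wrist view shows the empty pocket mouth at about (282,190), the hub at (357,187), the disc rim, and the handle from (462,122) to its cap at (511,134). The held cell covers everything below row 225.

Run:
```python
from h import *
zoom("pics/w3.png",215,40,160,115,5,"pics/w3a.png")
zoom("pics/w3.png",245,140,100,75,8,"pics/w3b.png")
zoom("pics/w3.png",350,70,140,115,5,"pics/w3c.png")
zoom("pics/w3.png",350,150,140,115,5,"pics/w3d.png")
```

```text
(no output)
```

View pics/w3a.png

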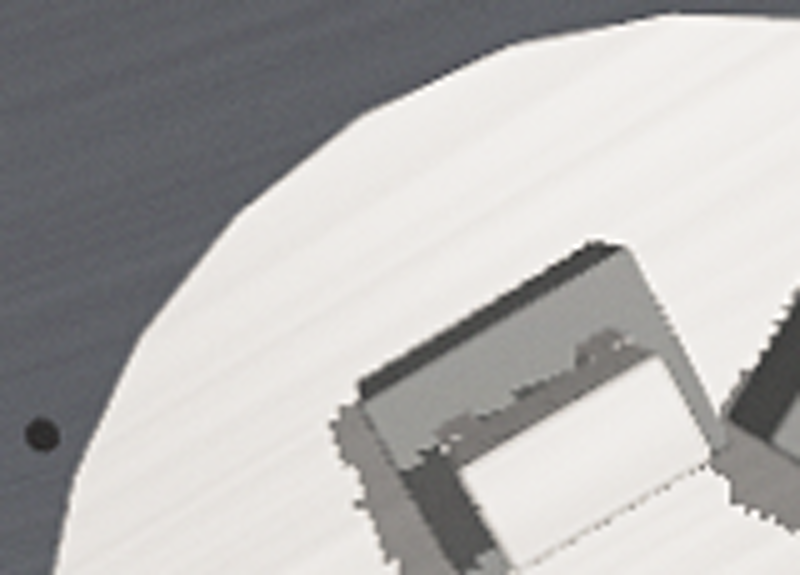

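View pics/w3b.png

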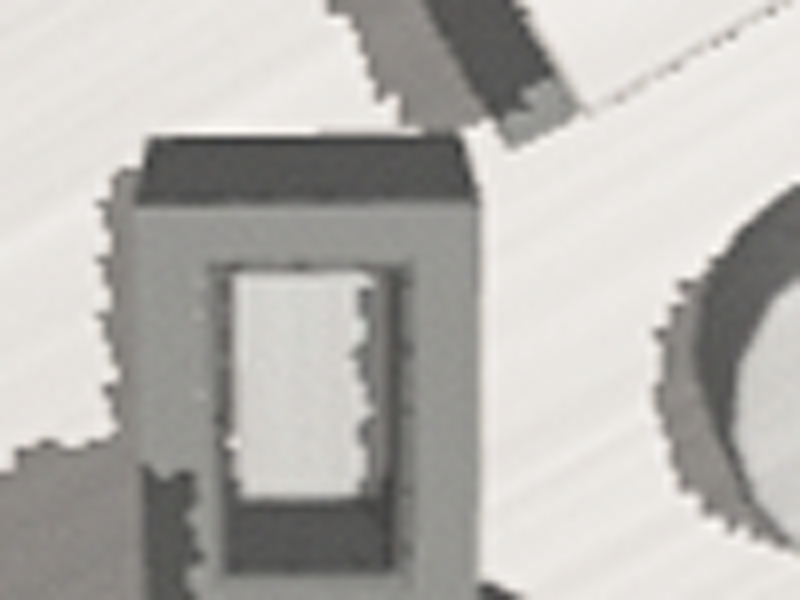

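View pics/w3c.png

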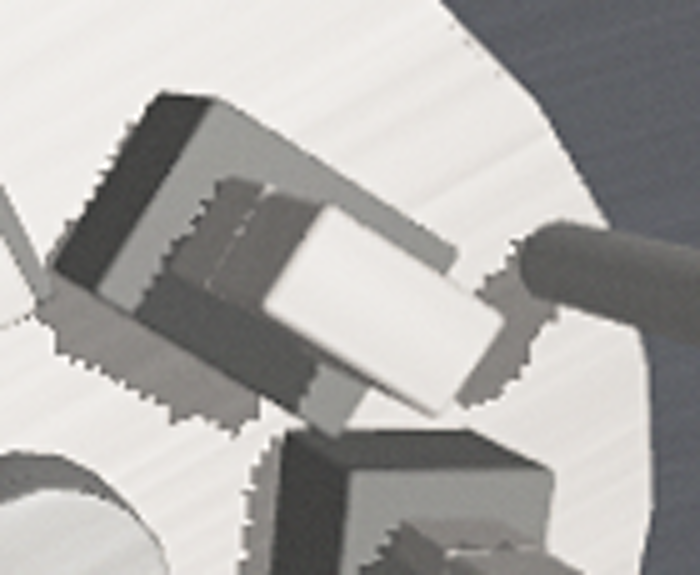

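View pics/w3d.png

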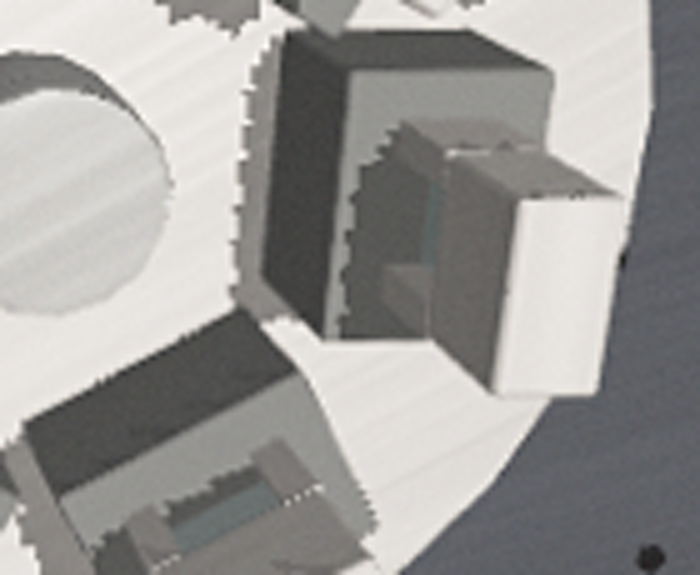

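```bash
cat > fit3.py <<'E'
from h import *
import json
from scipy.optimize import least_squares
o=json.load(open("o3.json"))
A=dict(a=(5,215,40),b=(8,245,140),c=(5,350,70),d=(5,350,150))
L=[# crop,u,v,phi,r,t,dz
('b',137,207,-120,79,-23,0),('b',478,205,-120,45,-23,0),
('a',360,402,180,79,23,0),('a',627,247,180,79,-23,0),('a',722,450,180,45,-23,0),('b',513,148,180,45,23,0),
('a',458,472,180,70,15,44),('a',660,352,180,70,-15,44),('a',713,452,180,54,-15,44),('a',515,572,180,54,15,44),
('c',213,98,120,79,23,0),('c',458,252,120,79,-23,0),('c',333,437,120,45,-23,0),('c',102,290,120,45,23,0),
('c',330,205,120,70,15,44),('c',503,320,120,70,-15,44),('c',440,412,120,54,-15,44),('c',264,305,120,54,15,44),
('d',350,72,60,45,23,0),('d',552,72,60,79,23,0),('d',325,338,60,45,-23,0),
('d',518,200,60,54,15,44),('d',620,196,60,70,15,44),('d',600,393,60,70,-15,44),('d',495,393,60,54,-15,44),
('d',300,377,0,45,23,0),('d',62,493,0,45,-23,0)]
uv=np.array([[A[l[0]][1]+(l[1]+.5)/A[l[0]][0]-.5,A[l[0]][2]+(l[2]+.5)/A[l[0]][0]-.5] for l in L])
def model(p):
    cx,cy,yaw,h=p; P=[]
    for _,_,_,phi,r,t,dz in L:
        a=np.radians(phi)+yaw; P.append([cx+1e-3*(r*np.cos(a)-t*np.sin(a)),cy+1e-3*(r*np.sin(a)+t*np.cos(a)),.076+h+dz*1e-3])
    return np.array(P)
if __name__=="__main__":
    f=lambda p:(w2p("wrist",model(p),o)-uv).ravel()
    s=least_squares(f,[.548,.023,.22,.009],x_scale=[.01,.01,.05,.01],loss='soft_l1')
    print(s.x,np.degrees(s.x[2])); r=f(s.x).reshape(-1,2); print(np.round(r,1).tolist(), r.std())
    J=s.jac; print("sig",np.sqrt(np.diag(np.linalg.inv(J.T@J)))*r.std())
    cx,cy,yaw,h=s.x
    a=yaw-np.radians(120); print("load",cx+.062*np.cos(a),cy+.062*np.sin(a),.076+h,np.degrees(a))
    # with camera translation bias in tool frame
    def g(p):
        q=dict(o); 
        T=toolT(o); q["eef_pos"]=np.array(o["eef_pos"])+T[:3,:3]@np.array([0,0,0])
        return (w2p("wrist",model(p[:4]),q)-uv).ravel()
E
python3 fit3.py
```

```text
[0.54972927 0.02723585 0.23766259 0.00790562] 13.617063168012587
[[0.2, -0.3], [1.1, -0.7], [-0.0, 0.7], [0.2, -0.4], [2.3, -1.2], [0.1, 0.7], [-0.4, -0.1], [0.1, -0.1], [1.0, 1.6], [0.2, 0.9], [0.5, -0.7], [0.4, -0.2], [0.3, 0.7], [-2.0, 0.8], [-0.8, -0.9], [1.1, -0.5], [-0.3, 1.9], [-1.5, 0.8], [-0.4, -0.8], [0.7, -1.0], [-1.1, 0.6], [-0.3, -1.0], [1.5, -0.5], [-0.9, 0.3], [-1.3, 0.7], [0.3, -2.2], [-1.2, 0.7]] 0.9313950618891056
sig [0.00027641 0.0002522  0.00310368 0.00083295]
load 0.5322418181715339 -0.03224682792117504 0.0839056235454228 -106.3829368319874
```

```bash
sed -i "s/^if __name__/sel=np.array([l[6]==0 for l in L])\nif __name__/" fit3.py
python3 - <<'E'
from fit3 import *
f=lambda p:(w2p("wrist",model(p),o)-uv)[sel].ravel()
s=least_squares(f,[.548,.023,.22,.009],x_scale=[.01,.01,.05,.01],loss='soft_l1')
r=f(s.x).reshape(-1,2); print(s.x,np.degrees(s.x[2]),r.std(),np.round(r,1).tolist())
zoom("pics/w3.png",235,215,100,75,8,"pics/w3e.png")
T=toolT(o)
for z in (.056,.058):
  P=[T[:3,:3]@np.array(q)+T[:3,3] for q in [(.015,-.008,z),(.015,.008,z),(-.015,-.008,z-.072),(.015,-.008,z-.072),(.015,.008,z-.072)]]
  print(w2p("wrist",P,o))
E
```

```text
[0.54988721 0.02712935 0.23795695 0.00775724] 13.633928669409311 0.9212131146764387 [[0.1, -0.1], [1.0, -0.5], [-0.1, 0.9], [0.1, -0.1], [2.1, -0.9], [-0.0, 0.9], [0.3, -0.5], [0.2, -0.0], [0.2, 0.8], [-2.1, 1.0], [-0.6, -0.6], [0.5, -0.9], [-1.3, 0.7], [0.1, -2.0], [-1.3, 0.8]]
[[263.5052162  220.99613351]
 [294.85127871 220.99077628]
 [257.6772781  369.76824697]
 [255.80875497 299.48256755]
 [303.90284299 299.46174761]]
[[263.64426326 219.58794323]
 [294.68775517 219.58274457]
 [257.93883364 365.87968555]
 [256.12842207 296.20079385]
 [303.52688588 296.18093022]]
```

View pics/w3e.png

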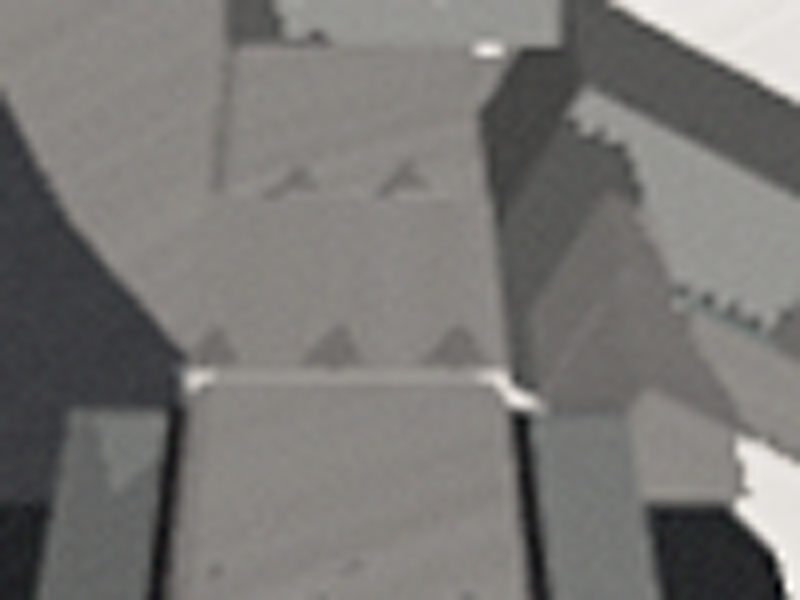

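Run:
```python
from fit3 import *
keep=[i for i,l in enumerate(L) if l[6]==0 and not ((l[1],l[2]) in [(722,450),(102,290),(300,377)])]
f=lambda p:(w2p("wrist",model(p),o)-uv)[keep].ravel()
s=least_squares(f,[.548,.023,.22,.009],x_scale=[.01,.01,.05,.01],loss='soft_l1')
r=f(s.x).reshape(-1,2); print(s.x,np.degrees(s.x[2]),r.std(),np.round(r,1).tolist())
cx,cy,yaw,h=s.x; a=yaw-np.radians(120)
er=np.array([np.cos(a),np.sin(a),0]);et=np.array([-np.sin(a),np.cos(a),0]); C=np.array([cx,cy,.076+h])
P=[C+er*(.062+x)+et*y for x,y in [(.00975,-.01675),(-.00975,-.01675),(.00975,.01675),(-.00975,.01675)]]
print("load",C+er*.062,np.degrees(a)); q=w2p("wrist",P,o); print(((q-[245,140]+.5)*8-.5))
oo=get_obs(); print(oo["eef_pos"],totool(oo,list((C+er*.062)[:2])+[.158]))
```

```text
[0.54991386 0.02726588 0.23913889 0.0073775 ] 13.701649041151823 0.6448079029732596 [[0.3, -0.1], [1.1, -0.6], [-0.1, 1.0], [0.1, -0.1], [0.1, 0.9], [0.2, -0.5], [0.1, -0.2], [0.1, 0.7], [-0.6, -0.8], [0.4, -1.1], [-1.2, 0.4], [-1.1, 0.6]]
load [ 0.53251424 -0.03224255  0.0833775 ] -106.29835095884818
[[214.80371029 266.91541568]
 [413.02788518 263.63390355]
 [222.31128672 586.85237244]
 [413.61235415 583.73299502]]
[ 0.52760972 -0.03519218  0.24928528] [-0.0038091   0.0042723   0.09128524]
```

```bash
python3 -m handwheel '{"fingers":[0,0,0,0,0,0,0,0,0,0],"linear":[[-0.2,0.2,1],[-0.38,0.43,3],[-0.38,0.43,5.5],[-0.38,0.43,7.5],[-0.38,0.43,8.7],[-0.38,0.43,9.1],[-0.38,0.43,9.1],[-0.38,0.43,9.1],[-0.38,0.43,9.1],[-0.38,0.43,9.1]],"turn":[-0.8,-0.8,-0.8,-0.8,-0.8,-0.8,-0.8,-0.8,-0.8,-0.8]}'
python3 - <<'E'
from h import *
o=get_obs(); im=read_camera("wrist"); cv2.imwrite("pics/w4.png",im)
import json; json.dump({k:np.array(v).tolist() for k,v in o.items()},open("o4.json","w"))
print(o["eef_pos"],o["ee_rot"],np.degrees(2*np.arctan2(o["ee_rot"][2],o["ee_rot"][1])),o["contact_force"],o["grip_width"])
zoom(im,220,90,130,130,6,"pics/w4z.png")
cv2.imwrite("pics/s4.png",read_camera("scene"))
zoom("pics/s4.png",180,120,180,130,4,"pics/s4z.png")
E
```

```text
time: 7.5
eef_pos: [0.533, -0.0322, 0.159]
ee_rot: [0.001, 0.143, 0.99, -0.0]
contact_force: [0.9, 0.2, -0.7]
grip_width: 0.0153
[ 0.53296659 -0.03224554  0.15903128] [ 6.80516251e-04  1.43348232e-01  9.89672077e-01 -3.03777774e-05] 163.51671483869714 [ 0.88398923  0.17720297 -0.66232769] 0.015300544955894729
```

View pics/w4.png

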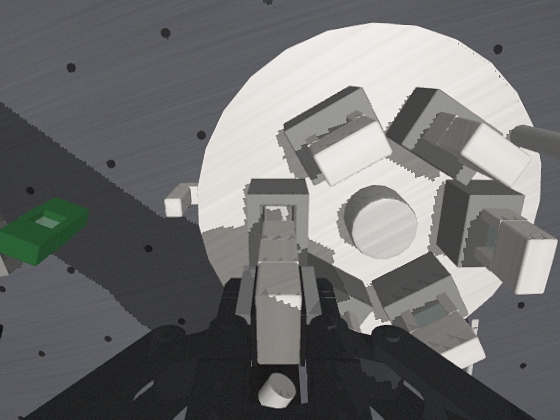

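View pics/w4z.png

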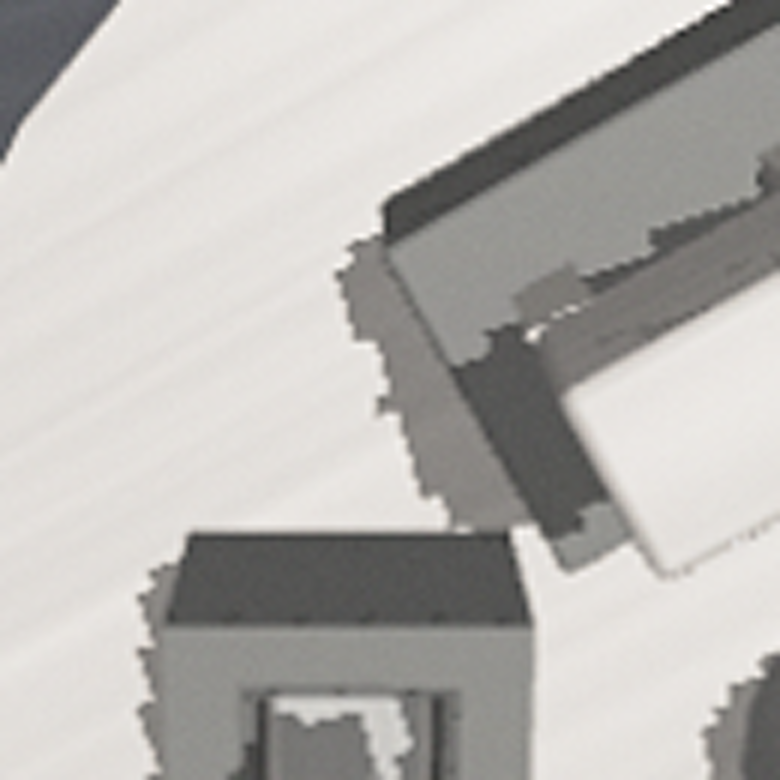

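View pics/s4z.png

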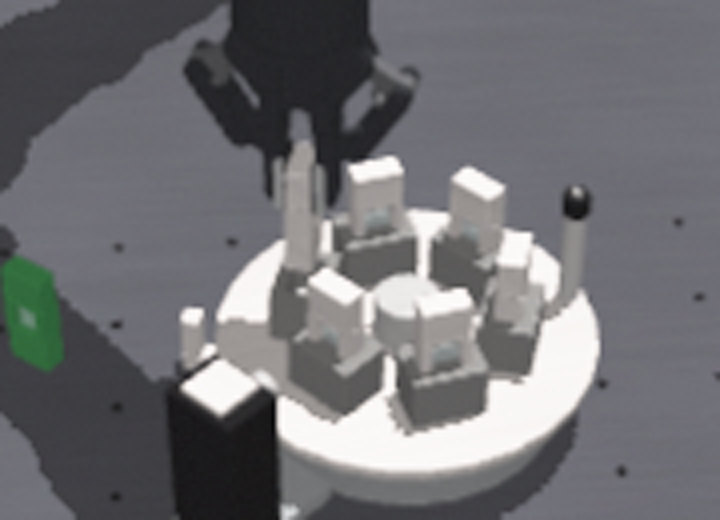

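The wrist view shows the cell's lower end above the pocket at about (278,225). The pocket block's top edge is horizontal from (247,194) to (308,194), so yaw is aligned. The scene view shows the cell held upright over the empty block.

```bash
cat > fit4.py <<'E'
import fit3
from fit3 import *
o4=json.load(open("o4.json"))
L3=[l for l in L if l[6]==0 and (l[1],l[2]) not in [(722,450),(102,290),(300,377)]]
L4=[(165,625,-120,79,-23,0),(532,627,-120,45,-23,0),(385,240,180,79,23,0),(570,572,180,45,23,0)]
uv3=np.array([[A[l[0]][1]+(l[1]+.5)/A[l[0]][0]-.5,A[l[0]][2]+(l[2]+.5)/A[l[0]][0]-.5] for l in L3])
uv4=np.array([[220+(l[0]+.5)/6-.5,90+(l[1]+.5)/6-.5] for l in L4])
def pts(p,LL):
    cx,cy,yaw,h=p;P=[]
    for phi,r,t,dz in LL:
        a=np.radians(phi)+yaw; P.append([cx+1e-3*(r*np.cos(a)-t*np.sin(a)),cy+1e-3*(r*np.sin(a)+t*np.cos(a)),.076+h+dz*1e-3])
    return np.array(P)
r3=lambda p:(w2p("wrist",pts(p,[l[3:] for l in L3]),o)-uv3)
r4=lambda p:(w2p("wrist",pts(p,[l[2:] for l in L4]),o4)-uv4)
f=lambda p:np.r_[r3(p).ravel(),r4(p).ravel()]
s=least_squares(f,[.548,.023,.22,.009],x_scale=[.01,.01,.05,.01],loss='soft_l1')
cx,cy,yaw,h=s.x; a=yaw-np.radians(120)
load=np.array([cx+.062*np.cos(a),cy+.062*np.sin(a),.076+h])
if __name__=="__main__":
    print(s.x,np.degrees(yaw)); print(np.round(r3(s.x),1).tolist(),np.round(r4(s.x),1).tolist())
    print("load",load,np.degrees(a)+180, "tool y now",163.52-90)
    oo=get_obs(); print(oo["eef_pos"],totool(oo,load))
    print("hole pred",(w2p("wrist",pts(s.x,[(-120,71.75,-16.75,0),(-120,52.25,-16.75,0)]),o4)-[220,90]+.5)*6-.5)
    hs=[-120]
    pass
    h=pts(s.x,[(90,104,0,0)])[0];print("handle",h)
E
python3 fit4.py
```

```text
[0.54968166 0.02710298 0.23693562 0.0078436 ] 13.575411086739587
[[0.0, -0.4], [0.9, -0.8], [-0.2, 0.6], [0.1, -0.4], [-0.1, 0.6], [0.3, -0.7], [0.3, -0.2], [0.1, 0.7], [-0.6, -0.8], [0.5, -1.0], [-1.4, 0.6], [-1.4, 0.7]] [[0.4, -0.3], [1.0, -0.7], [-0.5, 1.8], [-0.4, 0.6]]
load [ 0.53215097 -0.03236697  0.0838436 ] 73.57541108673959 tool y now 73.52000000000001
[ 0.53279664 -0.03227901  0.15879307] [ 0.00066537 -0.00026928  0.07494887]
hole pred [[247.61852182 687.42547091]
 [458.07289557 687.18381918]]
handle [0.52527026 0.12819741 0.0838436 ]
```

```bash
python3 -m handwheel '{"fingers":[0,0,0,0,0,0,0,0,0,0],"linear":[[0.04,-0.03,0.3],[0.05,-0.03,0.7],[0.05,-0.03,1.0],[0.05,-0.03,1.2],[0.05,-0.03,1.3],[0.05,-0.03,1.4],[0.05,-0.03,1.45],[0.05,-0.03,1.5],[0.05,-0.03,1.5],[0.05,-0.03,1.5]],"turn":[0,0,0,0,0,0,0,0,0,0]}'
python3 - <<'E'
from fit4 import *
o=get_obs(); im=read_camera("wrist"); cv2.imwrite("pics/w5.png",im)
print(o["eef_pos"],totool(o,load),o["contact_force"],o["ft_torque"])
zoom(im,220,130,120,110,6,"pics/w5z.png")
E
```

```text
time: 8.6
eef_pos: [0.532, -0.0324, 0.1434]
ee_rot: [0.0, 0.143, 0.99, -0.0]
contact_force: [-0.3, 1.3, -0.8]
grip_width: 0.0153
[ 0.53200723 -0.03236632  0.14337187] [-1.29369555e-04  3.95174363e-05  5.95285550e-02] [-0.29511472  1.25844419 -0.78419673] [-0.00508666 -0.0460925   0.00046091]
```

View pics/w5z.png

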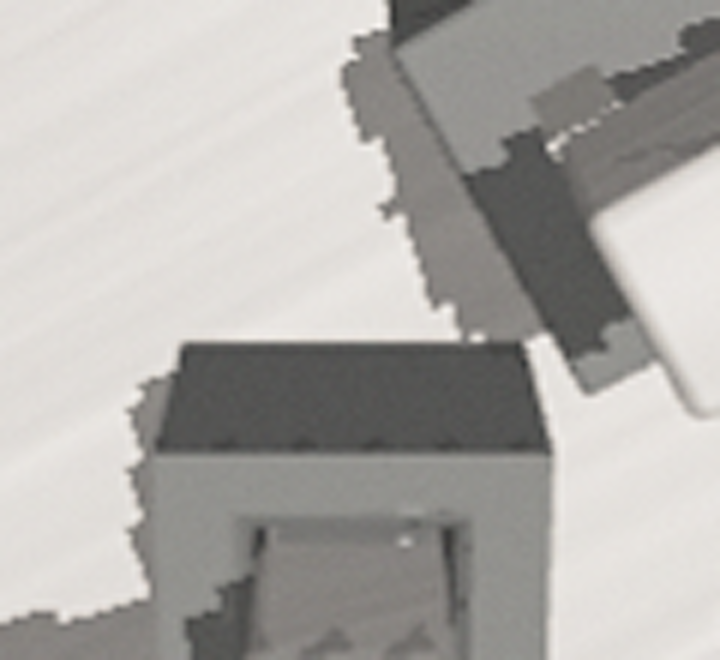

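The wrist view shows the cell end centred in the pocket mouth, with similar gaps left and right at about (263,220) and (296,220). I'll feel downward now.

```bash
python3 -m handwheel '{"fingers":[0,0,0,0,0,0,0,0,0,0],"linear":[[0,0,0.05],[0,0,0.1],[0,0,0.15],[0,0,0.2],[0,0,0.25],[0,0,0.3],[0,0,0.35],[0,0,0.4],[0,0,0.45],[0,0,0.5]],"turn":[0,0,0,0,0,0,0,0,0,0]}'
python3 -c "
from h import *
o=get_obs();print(o['contact_force'],o['ft_torque'])"
```

```text
time: 9.65
eef_pos: [0.532, -0.0324, 0.1383]
ee_rot: [0.0, 0.143, 0.99, -0.0]
contact_force: [0.2, 0.6, -0.6]
grip_width: 0.0156
[ 0.22676985  0.60642503 -0.6369022 ] [ 0.02363055 -0.02741728  0.01551602]
```

```bash
python3 -m handwheel '{"fingers":[0,0,0,0,0,0,0,0,0,0],"linear":[[0,0,0.06],[0,0,0.12],[0,0,0.18],[0,0,0.24],[0,0,0.3],[0,0,0.36],[0,0,0.42],[0,0,0.48],[0,0,0.54],[0,0,0.6]],"turn":[0,0,0,0,0,0,0,0,0,0]}'
python3 -c "
from h import *
o=get_obs();print(o['contact_force'],o['ft_torque'])"
```

```text
time: 10.65
eef_pos: [0.532, -0.0324, 0.1323]
ee_rot: [0.0, 0.143, 0.99, -0.0]
contact_force: [0.3, 0.4, -0.9]
grip_width: 0.0157
[ 0.33163938  0.37208523 -0.90726921] [-0.0118703   0.01101807 -0.01163344]
```

```bash
python3 -m handwheel '{"fingers":[0,0,0,0,0,0,0,0,0,0],"linear":[[0,0,0.06],[0,0,0.12],[0,0,0.18],[0,0,0.24],[0,0,0.3],[0,0,0.36],[0,0,0.42],[0,0,0.48],[0,0,0.54],[0,0,0.6]],"turn":[0,0,0,0,0,0,0,0,0,0]}'
python3 -m handwheel '{"fingers":[0,0,0,0,0,0,0,0,0,0],"linear":[[0,0,0.04],[0,0,0.08],[0,0,0.12],[0,0,0.16],[0,0,0.2],[0,0,0.24],[0,0,0.28],[0,0,0.32],[0,0,0.36],[0,0,0.4]],"turn":[0,0,0,0,0,0,0,0,0,0]}'
```

```text
time: 11.65
eef_pos: [0.532, -0.0324, 0.1262]
ee_rot: [0.0, 0.143, 0.99, 0.0]
contact_force: [0.1, 0.0, -0.3]
grip_width: 0.0154
time: 12.65
eef_pos: [0.532, -0.0324, 0.1223]
ee_rot: [0.0, 0.143, 0.99, -0.0]
contact_force: [-0.3, 0.3, -0.7]
grip_width: 0.0151
```

```bash
python3 -m handwheel '{"fingers":[0,0,0,0,0,0,0,0,0,0],"linear":[[0,0,0.03],[0,0,0.06],[0,0,0.09],[0,0,0.12],[0,0,0.15],[0,0,0.18],[0,0,0.21],[0,0,0.24],[0,0,0.27],[0,0,0.3]],"turn":[0,0,0,0,0,0,0,0,0,0]}'
```

```text
time: 13.65
eef_pos: [0.5326, -0.0326, 0.1201]
ee_rot: [0.001, 0.143, 0.99, -0.0]
contact_force: [-1.0, -1.6, 9.5]
grip_width: 0.0153
```

```bash
python3 -m handwheel '{"fingers":[0,0,0,0,0,0,0,0,0,0],"linear":[[0,0,0.01],[0,0,0.02],[0,0,0.03],[0,0,0.04],[0,0,0.05],[0,0,0.06],[0,0,0.07],[0,0,0.08],[0,0,0.09],[0,0,0.1]],"turn":[0,0,0,0,0,0,0,0,0,0]}'
```

```text
time: 14.65
eef_pos: [0.5326, -0.0326, 0.1191]
ee_rot: [0.001, 0.143, 0.99, -0.0]
contact_force: [-0.5, -1.6, 6.0]
grip_width: 0.0156
```

```bash
python3 -m handwheel '{"fingers":[0,0,0,0,0,0,0,0,0,0],"linear":[[0,0,0.03],[0,0,0.06],[0,0,0.09],[0,0,0.12],[0,0,0.15],[0,0,0.18],[0,0,0.21],[0,0,0.24],[0,0,0.27],[0,0,0.3]],"turn":[0,0,0,0,0,0,0,0,0,0]}'
```

```text
time: 15.65
eef_pos: [0.5319, -0.0324, 0.1154]
ee_rot: [-0.0, 0.143, 0.99, -0.0]
contact_force: [-1.5, -0.6, 2.7]
grip_width: 0.0154
```

```bash
python3 -m handwheel '{"fingers":[0,0,0,0,0,0,0,0,0,0],"linear":[[0,0,0.01],[0,0,0.02],[0,0,0.03],[0,0,0.04],[0,0,0.05],[0,0,0.06],[0,0,0.07],[0,0,0.08],[0,0,0.09],[0,0,0.1]],"turn":[0,0,0,0,0,0,0,0,0,0]}'
```

```text
time: 16.65
eef_pos: [0.5324, -0.0325, 0.115]
ee_rot: [0.0, 0.143, 0.99, -0.0]
contact_force: [-2.0, -1.2, 9.3]
grip_width: 0.0155
```

```bash
python3 -m handwheel '{"fingers":[0,0,0.4,0.4,0.4,0.4,0.4,0.4,0.4,0.4],"linear":[[0,0,-0.04],[0,0,-0.07],[0,0,-0.07],[0,0,-0.07],[0,0,-0.07],[0,0,-0.07],[0,0,-0.07],[0,0,-0.07],[0,0,-0.07],[0,0,-0.07]],"turn":[0,0,0,0,0,0,0,0,0,0]}'
python3 -m handwheel '{"fingers":[0.4,0.4,0.4,0.4,0.4,0.4,0.4,0.4,0.4,0.4],"linear":[[0,0,-0.5],[0,0,-1.5],[0,0,-3],[0,0,-5],[0,0,-7.5],[0,0,-10],[0,0,-12],[0,0,-13],[0,0,-13],[0,0,-13]],"turn":[0,0,0,0,0,0,0,0,0,0]}'
python3 - <<'E'
from h import *
o=get_obs(); im=read_camera("wrist"); cv2.imwrite("pics/w6.png",im)
import json; json.dump({k:np.array(v).tolist() for k,v in o.items()},open("o6.json","w"))
print(o["eef_pos"],o["ee_rot"],o["contact_force"],o["joints"])
cv2.imwrite("pics/s6.png",read_camera("scene"))
zoom("pics/s6.png",180,120,180,130,4,"pics/s6z.png")
E
```

```text
time: 17.65
eef_pos: [0.532, -0.0324, 0.115]
ee_rot: [0.0, 0.143, 0.99, 0.0]
contact_force: [0.2, -0.4, -0.2]
grip_width: 0.034
time: 18.65
eef_pos: [0.5316, -0.0325, 0.2447]
ee_rot: [-0.0, 0.143, 0.99, -0.0]
contact_force: [0.3, -0.5, -0.4]
grip_width: 0.0341
[ 0.53159426 -0.03252827  0.24473514] [-1.67685676e-04  1.43360009e-01  9.89670575e-01 -1.78235113e-04] [ 0.33331602 -0.48059662 -0.3503108 ] [ 0.58785254  0.34829718 -0.78715947  1.86057709  0.28301003  1.04829181
  0.97049007]
```

View pics/w6.png

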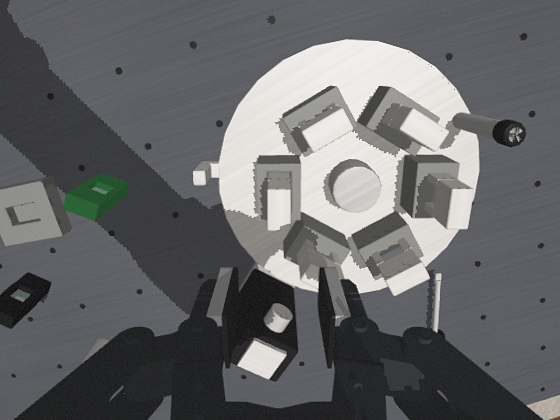

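View pics/s6z.png

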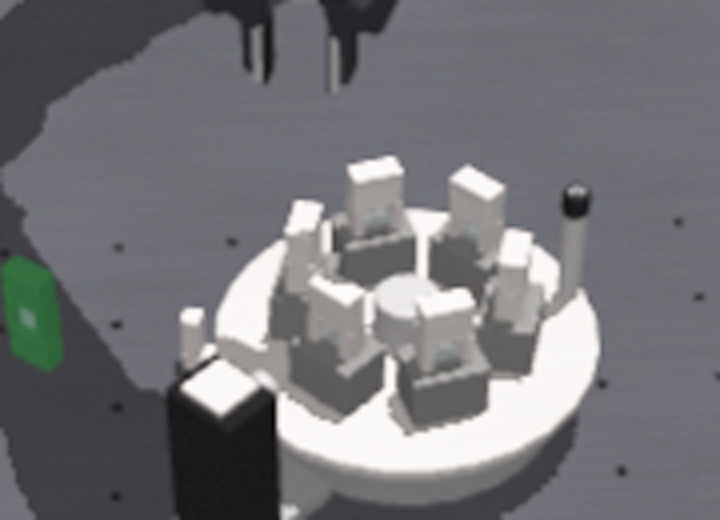

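The wrist view shows the loaded cell top at about (279,207), sitting like its neighbours. The scene view confirms it is level with the others. The handle cap is at about (510,133) in the wrist view.

Run:
```python
from fit4 import *
o6=json.load(open("o6.json")); C=s.x[:2]; print(s.x)
hd=pts(s.x,[(90,104,0,0)])[0]
print("cap pred wrist",w2p("wrist",[[hd[0],hd[1],.124+.0085],[hd[0],hd[1],.05]],o6), "scene",w2p("scene",[[hd[0],hd[1],.1325]]),"top",w2p("top",[[hd[0],hd[1],.1325]]))
P=pts(s.x,[(-120,70,15,44),(-120,70,-15,44),(-120,54,-15,44),(-120,54,15,44)]); print(w2p("wrist",P,o6))
zoom("pics/w6.png",250,140,60,100,6,"pics/w6a.png"); zoom("pics/w6.png",440,90,100,70,6,"pics/w6b.png"); 
for u,z in [([160,283],0.0),([155,278],.09)]: print("lens",p2w("top",[u],z))
o=get_obs(); print(o["eef_pos"],totool(o,[hd[0],hd[1],.2]),hd)
```

```text
[0.54967984 0.02710338 0.23693656 0.00784244]
cap pred wrist [[514.82186053 135.91297832]
 [458.58863472 120.86965413]] scene [[323.85802618 168.93900587]] top [[219.57955195 254.03982653]]
[[267.7817408  230.24629933]
 [267.32907991 188.39943944]
 [291.46883929 188.37568   ]
 [291.00761567 230.22278618]]
lens [[0.48420895 0.2973     0.        ]]
lens [[0.48783975 0.28511127 0.09      ]]
[ 0.53124674 -0.03251757  0.24397665] [0.05123674 0.15243813 0.04400597] [0.52526835 0.12819779 0.08384244]
```

View pics/w6a.png

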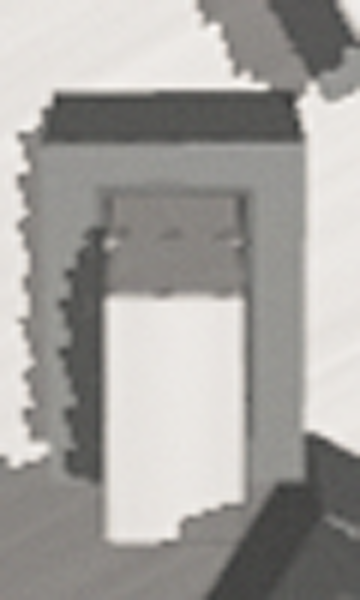

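View pics/w6b.png

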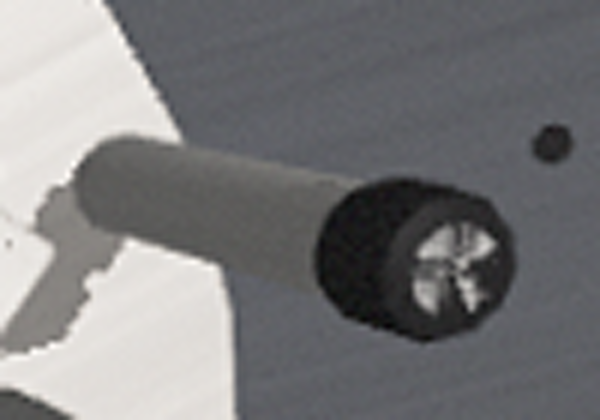

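```bash
python3 -m handwheel '{"fingers":[0.5,0.5,0.5,0.5,0.5,0.5,0.5,0.5,0.5,0.5],"linear":[[0.5,1.5,0],[1.2,3.5,0],[2,6,0],[2.8,8.5,0],[3.6,11,0],[4.4,13.2,1],[5,14.7,2],[5.1,15.2,3],[5.1,15.2,4],[5.1,15.2,4.4]],"turn":[5,12,20,28,36,44,52,58,59.9,59.9]}'
python3 - <<'E'
from fit4 import *
import time
hd=pts(s.x,[(90,104,0,0)])[0]
cv2.imwrite("pics/s7.png",read_camera("scene")); zoom("pics/s7.png",180,60,190,170,4,"pics/s7z.png")
o=get_obs(); im=read_camera("wrist"); cv2.imwrite("pics/w7.png",im)
print(o["eef_pos"],np.degrees(2*np.arctan2(o["ee_rot"][2],o["ee_rot"][1])),totool(o,[hd[0],hd[1],.105]),w2p("wrist",[[hd[0],hd[1],.1325]],o))
E
```

```text
time: 19.75
eef_pos: [0.525, 0.1279, 0.1991]
ee_rot: [-0.001, 0.618, 0.786, -0.001]
contact_force: [-0.5, -0.1, 0.5]
grip_width: 0.0429
[0.52506802 0.12756298 0.19899584] 103.70166992699 [0.0002334  0.00119198 0.09399227] [[281.10288004 238.05739542]]
```

View pics/w7.png

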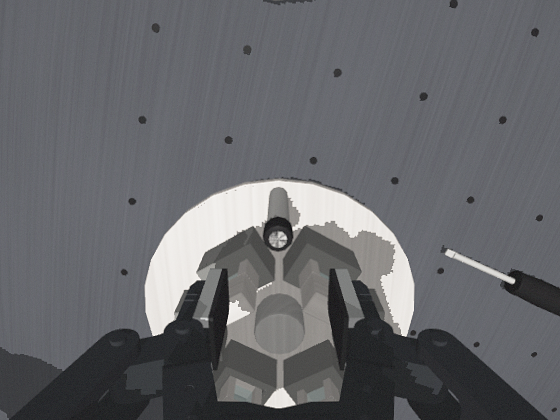

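The wrist view shows the handle cap at (278,238), centred between the pads (columns about 222 to 335). I'll lower straight down around it.

```bash
python3 -m handwheel '{"fingers":[0.5,0.5,0.5,0.5,0.5,0.5,0.5,0.5,0.5,0.5],"linear":[[0,0,0.8],[0,0,1.8],[0,0,2.8],[0,0,3.8],[0,0,5],[0,0,6.2],[0,0,7.4],[0,0,8.4],[0,0,9.2],[0,0,9.4]],"turn":[0,0,0,0,0,0,0,0,0,0]}'
python3 - <<'E'
from fit4 import *
hd=pts(s.x,[(90,104,0,0)])[0]
o=get_obs(); im=read_camera("wrist"); cv2.imwrite("pics/w8.png",im)
cv2.imwrite("pics/s8.png",read_camera("scene")); zoom("pics/s8.png",180,60,190,170,4,"pics/s8z.png")
print(o["eef_pos"],totool(o,[hd[0],hd[1],.105]),o["contact_force"],w2p("wrist",[[hd[0],hd[1],.1325]],o))
E
```

```text
time: 20.85
eef_pos: [0.5257, 0.1277, 0.1059]
ee_rot: [-0.0, 0.618, 0.786, -0.001]
contact_force: [-0.2, -0.4, 0.1]
grip_width: 0.0426
[0.5256594  0.12770761 0.10590628] [0.00023864 0.00025896 0.00090589] [-0.16663437 -0.39273623  0.11507269] [[280.59363356 355.12761435]]
```

View pics/w8.png

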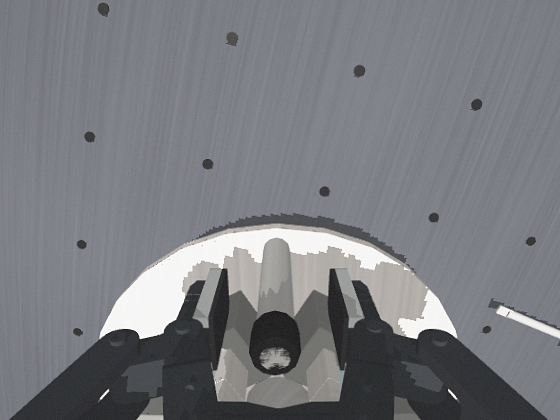

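View pics/s8z.png

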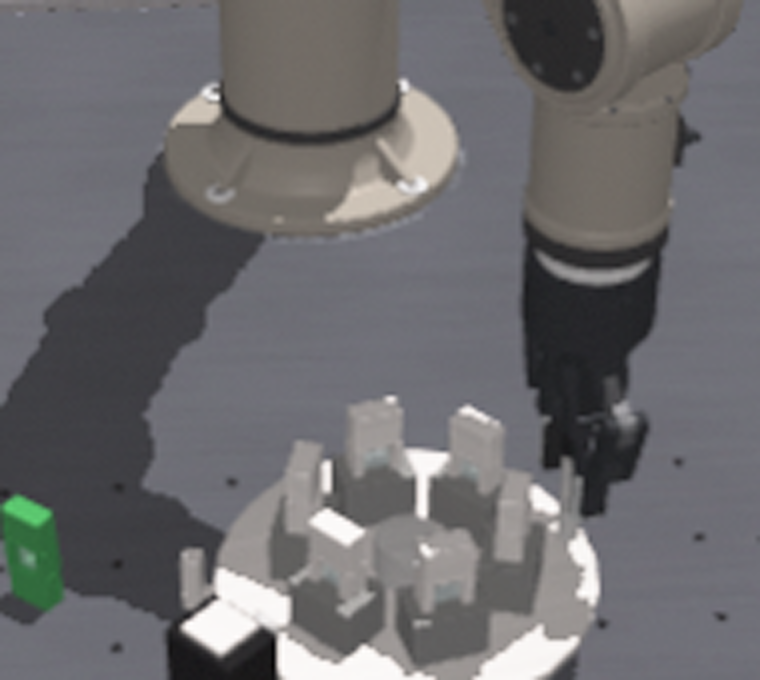

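The wrist view shows the post centred between the pads at about (275,350). I'll push round in small arcs about the wheel's axis, with the fingers loosely caging the post.

```bash
python3 -m handwheel '{"fingers":[0.38,0.38,0.38,0.38,0.38,0.38,0.38,0.38,0.38,0.38],"linear":[[0,0,0],[0,-0.18,0],[-0.01,-0.36,0],[-0.01,-0.54,0],[-0.03,-0.73,0],[-0.04,-0.91,0],[-0.06,-1.09,0],[-0.08,-1.27,0],[-0.10,-1.45,0],[-0.13,-1.63,0]],"turn":[0,-1,-2,-3,-4,-5,-6,-7,-8,-9]}'
python3 -m handwheel '{"fingers":[0.38,0.38,0.38,0.38,0.38,0.38,0.38,0.38,0.38,0.38],"linear":[[0,-0.18,0],[-0.01,-0.36,0],[-0.01,-0.54,0],[-0.03,-0.73,0],[-0.04,-0.91,0],[-0.06,-1.09,0],[-0.08,-1.27,0],[-0.10,-1.45,0],[-0.13,-1.63,0],[-0.16,-1.81,0]],"turn":[-1,-2,-3,-4,-5,-6,-7,-8,-9,-10]}'
```

```text
time: 21.95
eef_pos: [0.511, 0.1228, 0.1072]
ee_rot: [0.0, 0.554, 0.832, 0.0]
contact_force: [2.5, 1.4, -0.5]
grip_width: 0.0324
time: 22.95
eef_pos: [0.4952, 0.1146, 0.1073]
ee_rot: [0.0, 0.479, 0.878, 0.001]
contact_force: [6.2, 2.4, -2.5]
grip_width: 0.0327
```

```bash
python3 -m handwheel '{"fingers":[0.38,0.38,0.38,0.38,0.38,0.38,0.38,0.38,0.38,0.38],"linear":[[0,-0.18,0],[-0.01,-0.36,0],[-0.01,-0.54,0],[-0.03,-0.73,0],[-0.04,-0.91,0],[-0.06,-1.09,0],[-0.08,-1.27,0],[-0.10,-1.45,0],[-0.13,-1.63,0],[-0.16,-1.81,0]],"turn":[-1,-2,-3,-4,-5,-6,-7,-8,-9,-10]}'
python3 -m handwheel '{"fingers":[0.38,0.38,0.38,0.38,0.38,0.38,0.38,0.38,0.38,0.38],"linear":[[0,-0.18,0],[-0.01,-0.36,0],[-0.01,-0.54,0],[-0.03,-0.73,0],[-0.04,-0.91,0],[-0.06,-1.09,0],[-0.08,-1.27,0],[-0.10,-1.45,0],[-0.13,-1.63,0],[-0.16,-1.81,0]],"turn":[-1,-2,-3,-4,-5,-6,-7,-8,-9,-10]}'
```

```text
time: 23.95
eef_pos: [0.4803, 0.1035, 0.1071]
ee_rot: [0.0, 0.401, 0.916, 0.0]
contact_force: [4.6, 1.2, -1.4]
grip_width: 0.0325
time: 24.95
eef_pos: [0.4665, 0.088, 0.1064]
ee_rot: [-0.001, 0.32, 0.947, -0.002]
contact_force: [-2.0, -4.4, 1.9]
grip_width: 0.0322
```

```bash
python3 -m handwheel '{"fingers":[0.38,0.38,0.38,0.38,0.38,0.38,0.38,0.38,0.38,0.38],"linear":[[0,-0.18,0],[-0.01,-0.36,0],[-0.01,-0.54,0],[-0.03,-0.73,0],[-0.04,-0.91,0],[-0.06,-1.09,0],[-0.08,-1.27,0],[-0.10,-1.45,0],[-0.13,-1.63,0],[-0.16,-1.81,0]],"turn":[-1,-2,-3,-4,-5,-6,-7,-8,-9,-10]}'
python3 -m handwheel '{"fingers":[0.38,0.38,0.38,0.38,0.38,0.38,0.38,0.38,0.38,0.38],"linear":[[0,-0.18,0],[-0.01,-0.36,0],[-0.01,-0.54,0],[-0.03,-0.73,0],[-0.04,-0.91,0],[-0.06,-1.09,0],[-0.08,-1.27,0],[-0.10,-1.45,0],[-0.13,-1.63,0],[-0.16,-1.81,0]],"turn":[-1,-2,-3,-4,-5,-6,-7,-8,-9,-10]}'
python3 -m handwheel '{"fingers":[0.38,0.38,0.38,0.38,0.38,0.38,0.38,0.38,0.38,0.38],"linear":[[0,-0.18,0],[0,-0.18,0],[0,-0.18,0],[0,-0.18,0],[0,-0.18,0],[0,-0.18,0],[0,-0.18,0],[0,-0.18,0],[0,-0.18,0],[0,-0.18,0]],"turn":[-1,-1,-1,-1,-1,-1,-1,-1,-1,-1]}'
python3 - <<'E'
from fit4 import *
o=get_obs(); im=read_camera("wrist"); cv2.imwrite("pics/w9.png",im)
cv2.imwrite("pics/t9.png",read_camera("top"));cv2.imwrite("pics/s9.png",read_camera("scene")); zoom("pics/s9.png",180,60,190,170,4,"pics/s9z.png")
hd=pts(s.x,[(150,104,0,0)])[0]
print(o["eef_pos"],totool(o,[hd[0],hd[1],.105]),o["contact_force"],w2p("wrist",[[hd[0],hd[1],.1325],[hd[0],hd[1],.05]],o))
E
```

```text
time: 25.95
eef_pos: [0.4582, 0.0745, 0.107]
ee_rot: [0.0, 0.236, 0.972, 0.0]
contact_force: [-1.2, -1.9, 0.4]
grip_width: 0.0321
time: 26.95
eef_pos: [0.4514, 0.0575, 0.107]
ee_rot: [0.0, 0.15, 0.989, 0.0]
contact_force: [-0.4, 1.0, -0.1]
grip_width: 0.0322
time: 27.95
eef_pos: [0.4508, 0.0559, 0.107]
ee_rot: [0.0, 0.142, 0.99, -0.0]
contact_force: [0.2, -0.1, -0.3]
grip_width: 0.0323
[0.45076395 0.05589435 0.10700381] [0.00097937 0.0003544  0.00200378] [ 0.1656061  -0.09694615 -0.31644242] [[280.99555291 352.61920572]
 [279.81386483 245.18761649]]
```

View pics/w9.png

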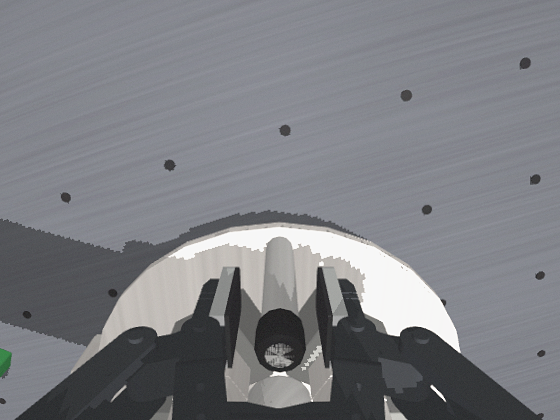

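View pics/s9z.png

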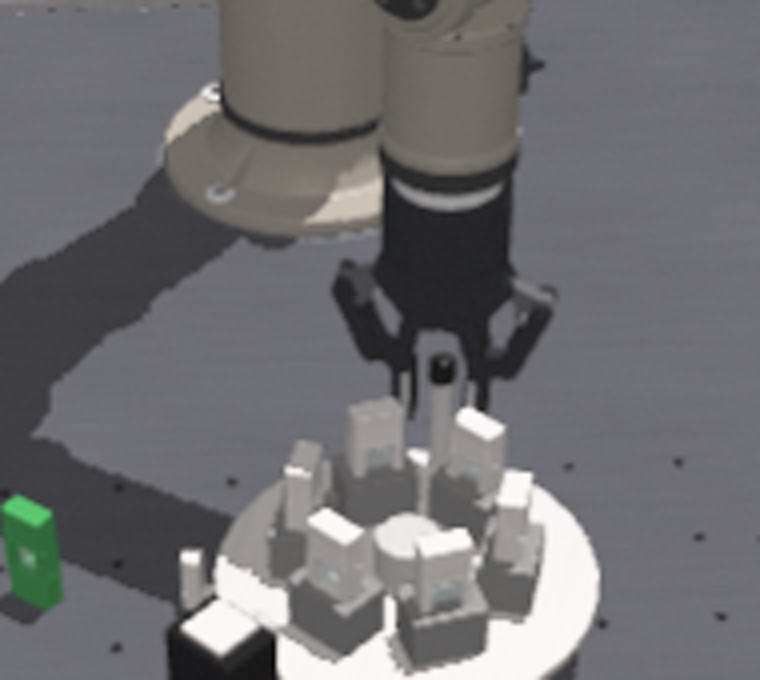

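The wrist view shows the post free between the pads at about (280,340), one click on, with no contact force. I'll open a little and lift clear.

```bash
python3 -m handwheel '{"fingers":[0.5,0.5,0.5,0.5,0.5,0.5,0.5,0.5,0.5,0.5],"linear":[[0,0,0],[0,0,0],[0,0,-0.5],[0,0,-1.5],[0,0,-3],[0,0,-5],[0,0,-7],[0,0,-9],[0,0,-10.5],[0,0,-11]],"turn":[0,0,0,0,0,0,0,0,0,0]}'
python3 -m handwheel '{"fingers":[0.5,0.5,0.5,0.5,0.5,0.5,0.5,0.5,0.5,0.5],"linear":[[0,-0.5,-1],[0,-1.5,-2],[0,-3,-3],[0,-4.5,-4],[0,-6,-5],[0,-7.5,-5],[0,-8.5,-5],[0,-9,-5],[0,-9,-5],[0,-9,-5]],"turn":[0,0,0,0,0,0,0,0,0,0]}'
python3 - <<'E'
from fit4 import *
o=get_obs(); im=read_camera("wrist"); cv2.imwrite("pics/w10.png",im)
cv2.imwrite("pics/t10.png",read_camera("top"));cv2.imwrite("pics/s10.png",read_camera("scene")); zoom("pics/s10.png",110,120,260,190,3,"pics/s10z.png"); zoom("pics/t10.png",130,120,300,190,2.6,"pics/t10z.png")
hd=pts(s.x,[(150,104,0,0)])[0]
print(o["eef_pos"],o["contact_force"],o["time"])
print("handle@60 scene",w2p("scene",[[hd[0],hd[1],.1325]]),"wrist",w2p("wrist",[[hd[0],hd[1],.1325]],o))
P=pts(s.x,[(-60,70,15,44),(-60,70,-15,44),(-60,54,-15,44),(-60,54,15,44)]); print(w2p("scene",P),w2p("wrist",P,o))
E
```

```text
time: 29.1
eef_pos: [0.4516, 0.0561, 0.2189]
ee_rot: [0.001, 0.143, 0.99, 0.0]
contact_force: [-0.4, 0.1, -0.2]
grip_width: 0.0427
time: 30.1
eef_pos: [0.4254, -0.0299, 0.2668]
ee_rot: [-0.0, 0.142, 0.99, 0.0]
contact_force: [-0.2, 0.4, -0.7]
grip_width: 0.0427
[ 0.42540534 -0.02988889  0.26683383] [-0.20721252  0.42541859 -0.69588651] 30.1
handle@60 scene [[290.18922769 150.58685335]] wrist [[402.52975387 199.97413327]]
[[265.94239129 197.11944841]
 [256.10802299 191.05818804]
 [260.96262204 187.59502884]
 [270.7853176  193.57251013]] [[353.63782898 380.28098577]
 [325.75780092 367.73890744]
 [335.75982691 355.23928744]
 [363.86093006 368.21253433]]
```

View pics/s10z.png

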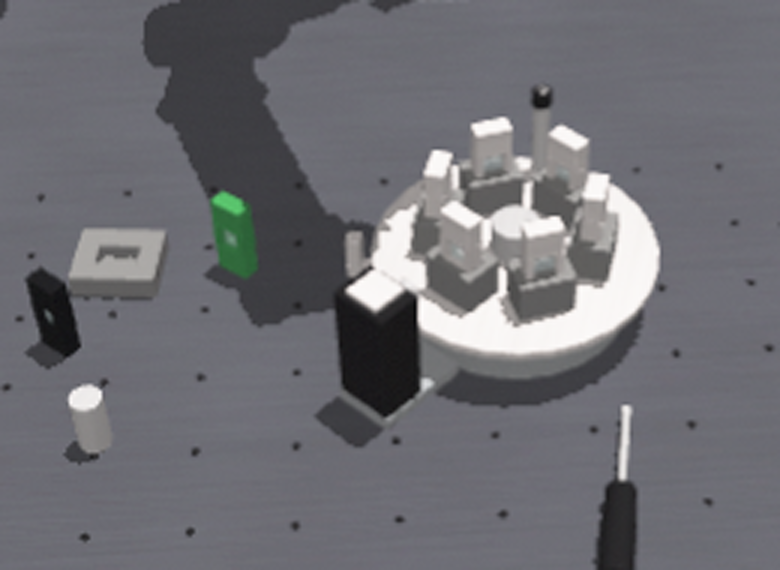

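View pics/w10.png

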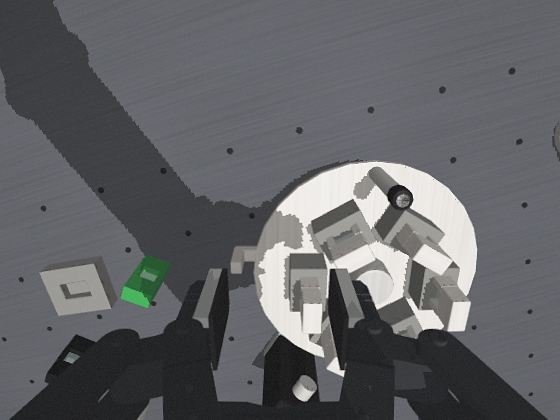

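View pics/t10z.png

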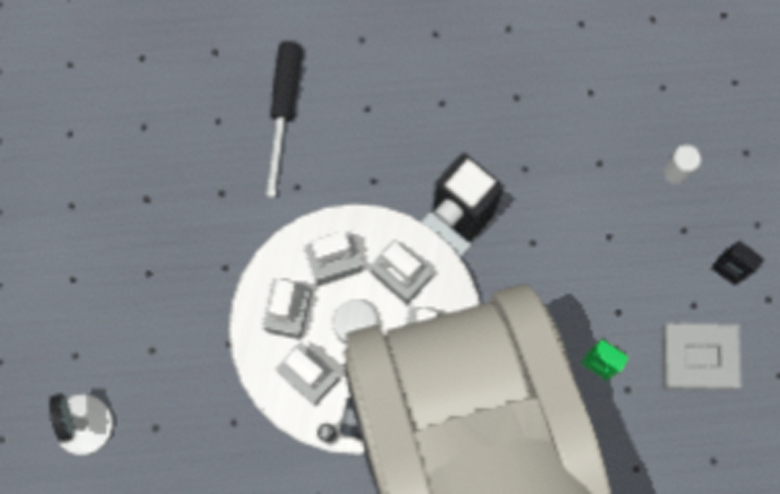

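The cap sits at scene (290,150.5), against a predicted (290.2,150.6) for exactly one click. The loaded cell is in front of the emitter head, and the bystanders look unmoved. The gripper is clear of everything.

```bash
python3 -c "
from bench import *
o=get_obs();print(o['time'],o['contact_force'],o['joint_vel']);print(sign_off())"
```

```text
30.25 [-0.2487446  -0.00391296 -0.52192988] [ 0.00049868 -0.00195461  0.00053783  0.00262846  0.0011228  -0.00081403
  0.00297922]
the job is handed in; nothing more can be done
None
```

The aluminium cell is in the empty pocket with its window facing the hub. The wheel has been turned one click counter-clockwise, so the cell now sits in front of the emitter head. I handed the job in at about 30 s.

- **Seating:** The cell met the spring seat at about 9.5 N. The seat gave way with falling force over 5 mm, and I felt its hard stop at 9.3 N before letting go. These are end-of-step readings; I did not log the force in between. In the wrist picture the cell's top matched its expected seated position to within a pixel.
- **Turning the wheel:** I pushed the handle post round with the fingers loosely caging it. The highest force I read was about 7 N. Past half way the leading finger held the wheel back by about 5 N.
- **Last checks:** The handle cap appeared at scene pixel (290, 150.5), against (290.2, 150.6) expected for exactly one click. The gripper was clear with no contact force. The lens mount, short post, driver, emitter head and look-alike cells looked unmoved.

No check failed or disagreed by more than about 2 mm. In the last top view the arm hid part of the wheel, so that check rests on the scene and wrist pictures. The sign-off gave no verdict.

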